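# Drop the connector housings from the right kitting chute

### The arm

A 7-joint arm with a two-finger parallel gripper is mounted at the origin on the work surface. World frame = base frame: x ahead of the robot, y to its left, z up, the work surface at z = 0. Lengths are in m, angles in rad, forces in N, time in s.
With the tool pointing down it reaches from about 0.35 to 0.9 m from the base axis. Payload 8.1 kg.
Tool frame: the origin (TCP) lies midway between the tips of the shut fingers; the grasp point (between the pads) lies behind it (arm.tcp_to_grasp is the z of the grasp point in the tool frame, in m); z points along the fingers, y is the line along which they close (so a half turn about z gives the same grasp; the last joint's range is limited). The gripper opens to 92 mm and grips with 3 to 60 N. Pads are 19 mm wide; open, the fingers measure 130 mm over their backs; the gripper's body (75 mm by 190 mm) begins 47 mm behind the grasp point.
Start: joints at [-1.203, 0.434, 0.025, 1.573, -0.012, 1.134, -0.075], TCP at [0.284, 0.557, 0.227] pointing down, gripper open.
Joint ranges: [-2.62, 2.62], [-0.44, 2.09], [-1.27, 1.32], [0.08, 2.57], [-1.32, 4.46], [0.12, 2], [-2.74, 2.74]. Speed limits (rad/s): [2.22, 2.22, 3.01, 3.01, 3.14, 3.14, 3.14].

### API

Orientations are given as a rotation vector (axis times angle).
In Python, from cell import readout, vision, arm gives the robot as it stands.
- The arm moves only by the tool carry_out, never from a script. Its argument "increments" is one flat list of numbers, 6 for each row, row after row: the shift along the world's x, y, z in mm, then the turn, a rotation vector about the world's x, y, z in rad. In form: [tx, ty, tz, wx, wy, wz, tx, ty, tz, wx, wy, wz, ...]. A call has 1 to 20 rows; each row shifts and turns the commanded pose from where the row before left it; what a row does not reach is not made up. A row lasts 1/8 s, in which the tool goes at most 62.5 mm and 10.7 degrees, less where a joint would pass 70% of its speed; a pose out of reach is approached as far as the arm can. A call with a gripper value outside its range is refused whole. "grip" is the closure, from 0 (fully open) to 1 (shut), set as the call begins (left out, the last holds). The fingers move at their own pace and stop on an object; "newtons" is the grip in N (left out, the last holds). Time passes only in rows, so rows that do not move let the fingers close. It gives the time, the measured TCP pose, the force, the opening and the grip force at its end, in the units of the state.
- readout.observe(): the state, without advancing time (a new reading comes with each control period).
- vision.get_image(name): name is "scene" or "top" or "wrist"; returns the picture (384x512x3 uint8, red, green, blue); there is no depth.
- vision.calibration(name): a dict with "fov_y" (degrees; the focal length in pixels is half the picture's height over the tangent of half this angle, whatever the lens; pixels are square), "cx", "cy" (the principal point, pixels), "k1" (the pictures are not rectified: a ray, as slopes to the right and down, at radius r is drawn at 1 + k1 r^2 times it, then the intrinsics apply), "pose" (4x4, takes a point from camera to world coordinates). Camera axes: x right, y up, looking along -z (the intrinsics and any distortion apply to the point x, -y, -z); pixel columns grow to the right and rows downward; lengths in m; the calibration is good to about 2 mm. A picture is of the moment at which its call begins: read the wrist's pose just before it. calibration takes no time and is no camera call; for the wrist camera it gives the pose at the moment of the call.
- arm.sign_off(): hands the job in; it is judged then, once.
The state is a dict: "clock": time; "joints": joint angles; "dq": joint speeds; "joint_efforts": joint torques, N m; "position": TCP position; "ee_rot": TCP orientation; "force": force on the tool from outside, world axes, zero at the start; "ft_torque": the same for the moment, N m; "width": opening from 0.0 (shut) to 1.0 (fully open); "gripper_force": force on a finger pad.
Only numpy, scipy, OpenCV 4.12 (cv2) and the standard library are available. Lean on these libraries where they do the work, as an engineer would, in place of code of your own. Each camera call takes 0.05 s, during which the arm holds its last target. There are 200 camera calls.

### The job

Two alike drop-bottom chutes stand on the bench: one is loaded with two rectangular connector housings, the other with round sleeves. Pull out the latch knob of the chute with the rectangular housings, straight away from its hopper, so that the hinged floor drops and both housings fall into the tray at its foot. Leave the other chute's latch alone.

Things in the scene. Friction and masses are not known exactly. Their poses are not given: they have to be found in the camera images.
- housing_chute: Fixed chute with the rectangular housings, left or right of the other, turned up to 20 deg: a blue frame 182 mm wide across y carries a grey open hopper (inside 100 x 110 mm, rim 235 mm high), its floor hinged at the back (+x). Catch tray at its foot: inside x -101 to 71, y -68 to 68 mm, walls 55 mm high. Origin on the bench under the hopper's centre, z up, -x to the front, where the knob is.
- housing_knob (a point): Mid height of that chute's black knob, 26 mm across, 32 mm tall, on a 12 mm upright post 105 mm in front of the chute's origin; centre 268 mm above the bench, free all round. Axes as the chute's. Pulled along -x it slides 35 mm to a stop with 2 to 3 N, no spring, stays put. After about 12 mm the hinged floor lets go, falls open by itself and stays open.
- housing_1: Black rectangular connector housing, 60 x 36 x 30 mm (x, y, z), about 90 g, with a grey pin face on top; origin at its centre. It lies loose on the hopper's floor, its centre 189 mm above the bench.
- housing_2: The second housing, the same as housing_1, beside it in the same hopper.
- sleeve_knob (a point): The knob of the other chute, alike in every way but loaded with three upright black round sleeves (30 mm across, 34 mm tall): the point on the knob's axis at mid height (268 mm above the bench), axes as its own chute's. It must stay where it is.
Not all that is in view belongs to the job. Leave any blue or green look-alike of the housing_2 alone.

How it is judged:
By the outcome, as a careful person would: the job done as asked, in the order asked, and still so for the second after the job is handed in, with the robot touching nothing.
It also fails if it takes over 29 s, if anything falls off the work surface, if the arm or the gripper's body presses on something with over 40 N, if the wrist force passes 120 N, or if a joint passes its speed limit or range.

## Working session

There is one attempt and no reset: what is moved stays moved. The work goes in short steps, Python scripts to look and compute and a tool call to move; the robot and the scene stay as the last step left them, time stands still between calls to the robot, and variables do not carry over. Pictures are saved under pics/ and viewed, at most 10 in all, crops included, and the job is handed in when it is done.

Besides the shell and the picture viewer there is one more tool, called after "Request:" as name(argument=value, ...) on one line, values as JSON. carry_out: Moves the arm, as the interface text tells. Its arguments: {"type":"object","properties":{"increments":{"type":"array","items":{"type":"number"}},"grip":{"type":"number"},"newtons":{"type":"number"}},"required":["increments"]}

```bash
mkdir -p pics
cat > h.py <<'E'
import numpy as np, cv2
from cell import readout, vision, arm
def ray(cal,u,v,h=384):
    f=h/2/np.tan(np.radians(cal["fov_y"])/2)
    d=np.array([(u-cal["cx"])/f,(v-cal["cy"])/f]); p=d.copy()
    for _ in range(30): p=d/(1+cal["k1"]*(p@p))
    P=np.array(cal["pose"]); r=P[:3,:3]@np.array([p[0],-p[1],-1.])
    return P[:3,3], r/np.linalg.norm(r)
def tri(rays):
    A=sum(np.eye(3)-np.outer(d,d) for o,d in rays); b=sum((np.eye(3)-np.outer(d,d))@o for o,d in rays)
    x=np.linalg.solve(A,b); return x,[np.linalg.norm(np.cross(x-o,d)) for o,d in rays]
def atz(r,z): o,d=r; return o+d*(z-o[2])/d[2]
E
python3 - <<'E'
from h import *
a=vision.get_image("scene");b=vision.get_image("top")
for n,i in(("scene",a),("top",b)):
    cv2.imwrite(f"pics/{n}0.png",cv2.resize(i[:,:,::-1],(800,600),interpolation=cv2.INTER_CUBIC))
    c=vision.calibration(n);print(n,c["pose"])
s=readout.observe();print(s["clock"],s["position"],s["ee_rot"],arm.tcp_to_grasp)
E
```

```text
scene [[ 0.44207751 -0.63439231  0.63412449  1.37627059]
 [ 0.8967342   0.29613428 -0.32889553 -0.44011569]
 [ 0.0208628   0.71403843  0.69979558  0.95627204]
 [ 0.          0.          0.          1.        ]]
top [[-0.11185729  0.97374834 -0.19824759  0.40328739]
 [-0.99371245 -0.11058103  0.01753309 -0.06563018]
 [-0.00484961  0.1989623   0.97999514  1.4148233 ]
 [ 0.          0.          0.          1.        ]]
0.1 [0.28334732 0.55655204 0.22603705] [-7.32806711e-01 -3.05471304e+00  2.23851401e-03] -0.0188
```

View pics/scene0.png

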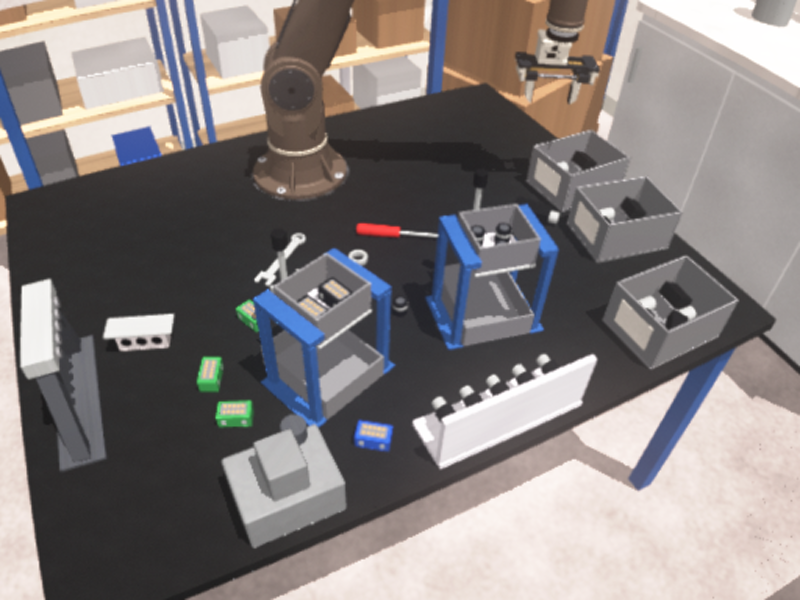

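View pics/top0.png

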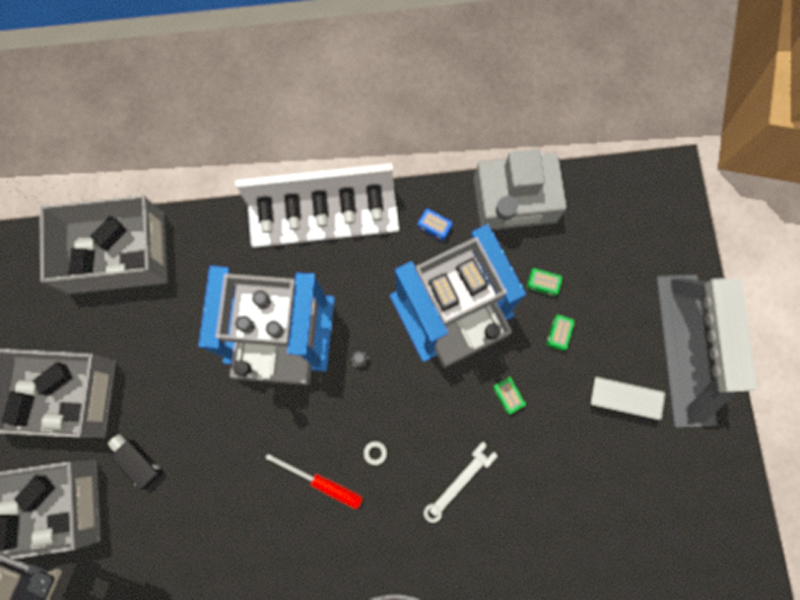

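The scene view shows two chutes. The one at scene (325,330) / top (460,290) holds two rectangular housings with pin faces. The one at scene (495,270) / top (265,320) holds three round sleeves. So the target is the first one, and its knob is at scene (279,240) / top (491,331). I'll confirm that in an enlarged crop.

Run:
```python
from h import *
T=vision.get_image("top")[145:241,245:341,::-1];S=vision.get_image("scene")[140:236,156:252,::-1]
cv2.imwrite("pics/crop1.png",np.hstack([cv2.resize(x,(400,400),interpolation=cv2.INTER_CUBIC) for x in(T,S)]))
```

```text
(no output)
```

View pics/crop1.png

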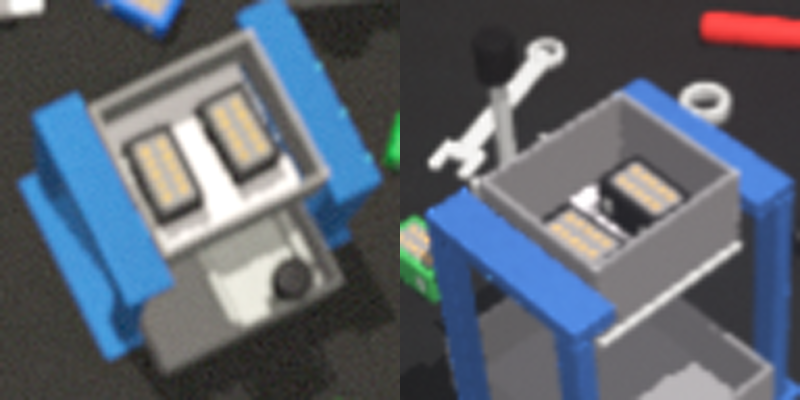

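The crop confirms it: two black rectangular housings with pin faces. The knob is at crop (294,280) in the top view and (494,56) in the scene view.

Run:
```python
from h import *
t=vision.calibration("top");s=vision.calibration("scene");k=96/400
T=lambda x,y:ray(t,245+x*k-.4,145+y*k-.4);S=lambda x,y:ray(s,156+(x-400)*k-.4,140+y*k-.4)
kn=tri([T(294,280),S(494,56)]);print("knob",kn)
C=[(165,255),(327,178),(253,33),(93,103)]; P=[atz(T(*c),.235) for c in C]   # FL? FR BR BL in image
D=[(483,185),(597,268),(739,178),(625,93)]; Q=[atz(S(*c),.235) for c in D]
for n,X in(("top",P),("scene",Q)):
    X=np.array(X)[:,:2];print(n,X.round(3).tolist(),"c",X.mean(0).round(4),"sides",[round(float(np.linalg.norm(X[i]-X[i-1])),3) for i in range(4)])
X=np.array(P);d=(X[2]-X[1]+X[3]-X[0]);a=np.arctan2(d[1],d[0]);print("yaw",np.degrees(a))
v=X[:,:2].mean(0)-kn[0][:2];print("knob->centre",v,np.linalg.norm(v),np.degrees(np.arctan2(v[1],v[0])))
# sleeve chute knob approx
print("sleeve",tri([ray(t,241/1.5625,369/1.5625),ray(s,480/1.5625,181/1.5625)]))
c=vision.calibration("wrist");print(c["pose"],c["fov_y"])
o=readout.observe();print(o["position"],o["ee_rot"],cv2.Rodrigues(o["ee_rot"])[0])
```

```text
knob (array([ 0.5622526 , -0.22794722,  0.26885633]), [np.float64(0.0006198637834723104), np.float64(0.000619863783472394)])
top [[0.592, -0.155], [0.629, -0.263], [0.729, -0.229], [0.695, -0.121]] c [ 0.6613 -0.1921] sides [0.108, 0.115, 0.106, 0.113]
scene [[0.636, -0.264], [0.73, -0.226], [0.696, -0.12], [0.594, -0.153]] c [ 0.664  -0.1905] sides [0.119, 0.101, 0.112, 0.108]
yaw 18.38315329111576
knob->centre [0.09900379 0.03583518] 0.10528965087260331 19.898112271331605
sleeve (array([0.54717654, 0.18386904, 0.25921061]), [np.float64(0.0007022080103354663), np.float64(0.0007022080103355474)])
[[ 0.45383656 -0.84786694 -0.27414237  0.20910791]
 [ 0.89108282  0.43115237  0.14170054  0.59490877]
 [-0.00194607 -0.30859244  0.95119237  0.38351009]
 [ 0.          0.          0.          1.        ]] 68.08384998715603
[0.28339418 0.55673512 0.22625685] [-7.32729114e-01 -3.05479417e+00  1.41043138e-03] [[-8.91192536e-01  4.53625106e-01 -3.55397312e-04]
 [ 4.53625241e-01  8.91192144e-01 -8.38175039e-04]
 [-6.34899487e-05 -9.08192530e-04 -9.99999586e-01]]
```

Both views agree. The knob is at (0.562, -0.228, 0.269), 105 mm from the hopper centre, and the chute is yawed about 19°. I'll lift, traverse above everything, and turn the tool so it closes along the chute's y.

Request:
carry_out(increments=[0,0,40,0,0,-0.117,0,0,40,0,0,-0.117,0,0,40,0,0,-0.117,0,0,40,0,0,-0.117,17.4,-49,0,0,0,-0.117,17.4,-49,0,0,0,-0.117,17.4,-49,0,0,0,-0.117,17.4,-49,0,0,0,-0.117,17.4,-49,0,0,0,-0.117,17.4,-49,0,0,0,-0.117,17.4,-49,0,0,0,-0.117,17.4,-49,0,0,0,-0.117,17.4,-49,0,0,0,-0.117,17.4,-49,0,0,0,-0.117,17.4,-49,0,0,0,-0.117,17.4,-49,0,0,0,-0.117,17.4,-49,0,0,0,-0.117,17.4,-49,0,0,0,-0.117,17.4,-49,0,0,0,-0.117,17.4,-49,0,0,0,-0.117], grip=0)

```text
clock: 2.7
position: [0.5625, -0.2282, 0.3866]
ee_rot: [-3.099, -0.513, -0.0]
force: [0.7, -0.5, 0.6]
width: 0.999
gripper_force: 0.0
```

Request:
carry_out(increments=[0,0,0,0,0,0,0,0,0,0,0,0])

```text
clock: 2.95
position: [0.5618, -0.2267, 0.3863]
ee_rot: [-3.098, -0.518, 0.001]
force: [0.8, -0.1, -0.3]
width: 1.0
gripper_force: 0.0
```

Run:
```python
from h import *
o=readout.observe();print(o["clock"],o["position"],o["joints"],cv2.Rodrigues(o["ee_rot"])[0].round(3))
c=vision.calibration("wrist");w=vision.get_image("wrist")
np.save("wpose.npy",c["pose"])
cv2.imwrite("pics/w1.png",cv2.resize(w[:,:,::-1],(800,600),interpolation=cv2.INTER_CUBIC))
```

```text
2.95 [ 0.56184284 -0.22674209  0.38634022] [-0.2806443   0.39678325  0.8871402   1.39697604 -0.30512635  1.49064326
 -0.64767352] [[ 0.946  0.325 -0.001]
 [ 0.325 -0.946  0.   ]
 [-0.001 -0.001 -1.   ]]
```

View pics/w1.png

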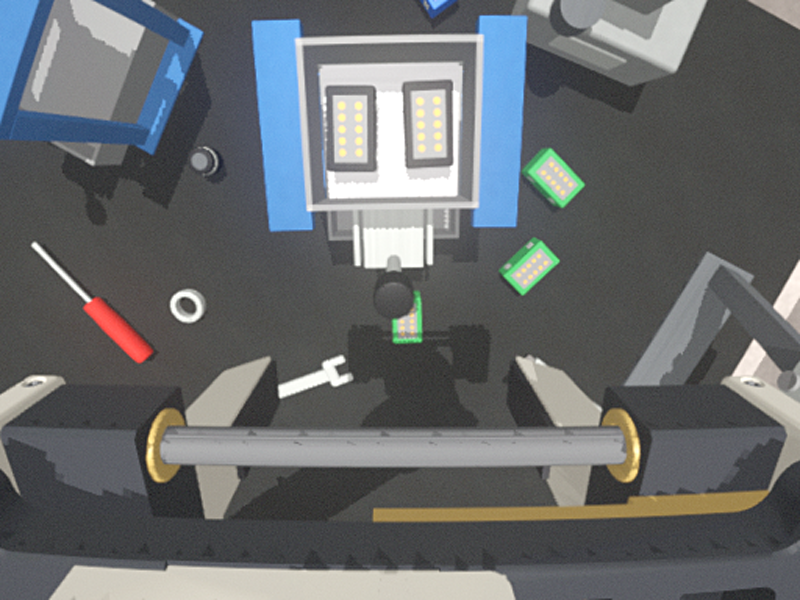

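The wrist view shows the two housings in the hopper, with the black knob just below it at (394,294). I'll use the rim corners and the knob to refine yaw and position.

Run:
```python
from h import *
c=vision.calibration("wrist");s=vision.calibration("scene");print(np.array(c["pose"])[:3,3])
W=lambda x,y:ray(c,x/1.5625-.2,y/1.5625-.2)
X=np.array([atz(W(*p),.235)[:2] for p in((310,210),(477,206),(482,36),(297,39))])
print(X.round(4).tolist(),X.mean(0))
for a,b in((0,1),(3,2)): d=X[a]-X[b];print("yaw",np.degrees(np.arctan2(d[1],d[0]))-90)
for a,b in((0,3),(1,2)): d=X[b]-X[a];print("yaw",np.degrees(np.arctan2(d[1],d[0])))
kt=W(394,294);print("knob top at .284",atz(kt,.284),"at .268",atz(kt,.268))
k=96/400;print(tri([kt,ray(s,156+94*k-.4,140+56*k-.4)]))
m=X.mean(0)-atz(kt,.28)[:2];print(np.linalg.norm(m),np.degrees(np.arctan2(m[1],m[0])))
```

```text
[ 0.64132677 -0.19866942  0.54382341]
[[0.5928, -0.1554], [0.6328, -0.2629], [0.7322, -0.2267], [0.6927, -0.1176]] [ 0.66262048 -0.19064827]
yaw 20.39025469469661
yaw 19.872567268008908
yaw 20.74653772296036
yaw 20.046511937271
knob top at .284 [ 0.56841633 -0.22478242  0.284     ] at .268 [ 0.56392648 -0.22639047  0.268     ]
(array([ 0.56402394, -0.22696276,  0.26968543]), [np.float64(0.0008132429219122201), np.float64(0.0008132429219122328)])
0.10138989465956129 19.91509474578151
```

Three measures agree: knob at about (0.5635, -0.227, 0.269) and yaw about 20°. Next I'll descend around the knob and close.

Request:
carry_out(increments=[1.5,0,-27,0,0,0.018,0,0,-27,0,0,0,0,0,-27,0,0,0,0,0,-27,0,0,0,0,0,-20,0,0,0,0,0,-9,0,0,0,0,0,0,0,0,0])

```text
clock: 3.88
position: [0.5635, -0.2259, 0.2499]
ee_rot: [-3.093, -0.547, -0.0]
force: [-0.2, -0.3, 0.8]
width: 1.0
gripper_force: 0.0
```

Request:
carry_out(increments=[0,0,0,0,0,0,0,0,0,0,0,0,0,0,0,0,0,0,0,0,0,0,0,0,0,0,0,0,0,0,0,0,0,0,0,0,0,0,0,0,0,0,0,0,0,0,0,0], grip=1, newtons=15)

```text
clock: 4.88
position: [0.5633, -0.2267, 0.2497]
ee_rot: [-3.094, -0.545, 0.0]
force: [-0.7, 2.0, 0.7]
width: 0.281
gripper_force: 15.0
```

The opening is 25.9 mm, which matches the knob. Now pulling straight out along the chute's -x, about 30 mm.

Request:
carry_out(increments=[-3.5,-1.3,0,0,0,0,-3.5,-1.3,0,0,0,0,-3.5,-1.3,0,0,0,0,-3.5,-1.3,0,0,0,0,-3.5,-1.3,0,0,0,0,-3.5,-1.2,0,0,0,0,-3.5,-1.2,0,0,0,0,-3.5,-1.2,0,0,0,0,0,0,0,0,0,0,0,0,0,0,0,0])

```text
clock: 6.12
position: [0.5347, -0.2373, 0.2497]
ee_rot: [-3.094, -0.544, 0.002]
force: [-3.1, 4.5, 4.1]
width: 0.281
gripper_force: 15.0
```

Run:
```python
from h import *
S=vision.get_image("scene")[120:280,140:353,::-1]
cv2.imwrite("pics/s2.png",cv2.resize(S,(796,598),interpolation=cv2.INTER_CUBIC))
```

```text
(no output)
```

View pics/s2.png

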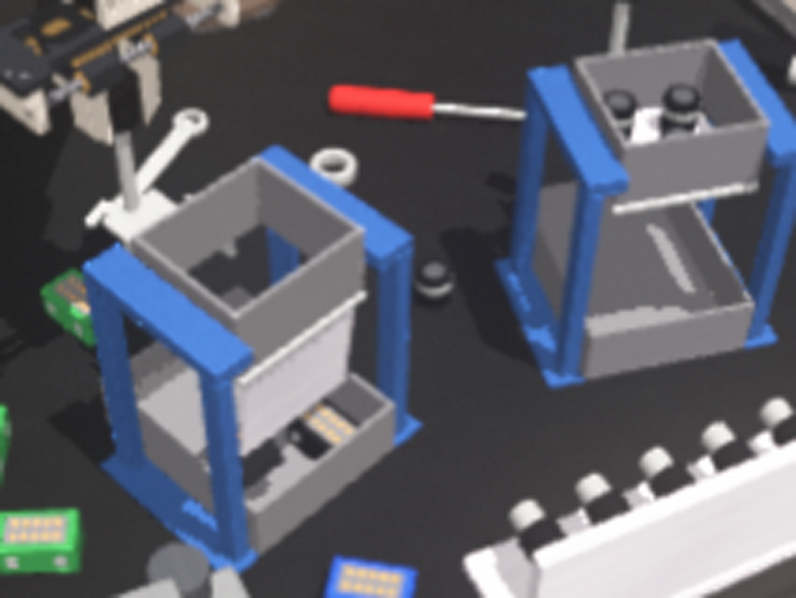

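The floor hangs open and the hopper is empty. Both housings are in the tray, at (325,430) and (262,465), and the sleeves are still in their own hopper. I'll release and retreat straight up.

Request:
carry_out(increments=[0,0,0,0,0,0,0,0,0,0,0,0,0,0,0,0,0,0,0,0,0,0,0,0,0,0,0,0,0,0,0,0,0,0,0,0], grip=0)

```text
clock: 6.92
position: [0.5354, -0.2371, 0.2497]
ee_rot: [3.094, 0.545, 0.0]
force: [-0.4, 0.5, 0.1]
width: 0.884
gripper_force: 0.0
```

Request:
carry_out(increments=[0,0,15,0,0,0,0,0,30,0,0,0,0,0,35,0,0,0,0,0,30,0,0,0,0,0,20,0,0,0,0,0,0,0,0,0,0,0,0,0,0,0])

```text
clock: 7.8
position: [0.5352, -0.237, 0.3794]
ee_rot: [-3.094, -0.545, 0.001]
force: [-0.6, -0.1, -0.7]
width: 1.002
gripper_force: 0.0
```

Run:
```python
from h import *
o=readout.observe();print(o["clock"],o["position"],o["force"],o["width"])
w=vision.get_image("wrist");S=vision.get_image("scene")[110:270,140:353,::-1]
cv2.imwrite("pics/w3.png",np.hstack([cv2.resize(w[:,:,::-1],(400,300),interpolation=cv2.INTER_AREA),cv2.resize(S,(400,300),interpolation=cv2.INTER_CUBIC)]))
```

```text
7.8 [ 0.53519719 -0.23695888  0.37939133] [-0.63788078 -0.13209819 -0.65076499] 1.0021245219913058
```

View pics/w3.png

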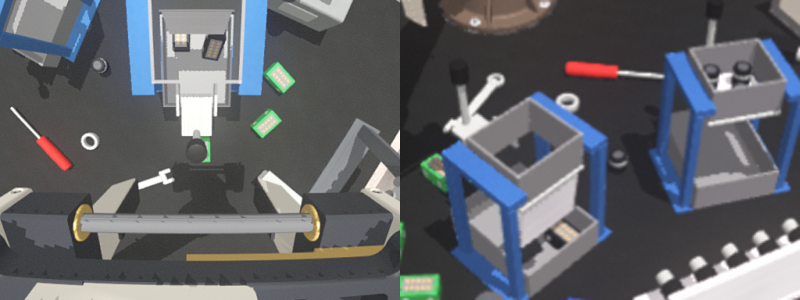

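The wrist view shows both housings in the tray, at (181,42) and (214,46). The knob is still out and the gripper is clear, so I'm handing in.

```bash
python3 -c "
from cell import arm
print(arm.sign_off())"
```

```text
the job is handed in; nothing more can be done
None
```

I pulled the housing chute's latch knob out about 30 mm; its floor dropped, both housings are in the tray, the other chute's latch was not touched, and the job was handed in at about 8 s.

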